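# Balance the solar panel on the sun mark, then lay it over

## Robot

A 6-joint arm with a two-finger parallel gripper is mounted at the origin on the work surface. World frame = base frame: x ahead of the robot, y to its left, z up, the work surface at z = 0. Lengths are in m, angles in rad, forces in N, time in s.
With the tool pointing down it reaches from about 0.4 to 0.825 m from the base axis. Payload 7 kg.
Tool frame: the origin (TCP) lies at the very end of the fingers, on their centre line; the grasp point (between the pads) lies 19 mm behind it; z points along the fingers, y is the line along which they close (so a half turn about z gives the same grasp; the last joint's range is limited). The gripper opens to 85 mm and grips with 20 to 120 N. Pads are 22 mm wide; open, the fingers measure 114 mm over their backs; the gripper's body (76 mm by 85 mm) begins 54 mm behind the grasp point. The pads swing forward as they close: fully open they stand 13 mm farther back than shut.
Start: joints at [1.585, 0.359, 0.012, 0, -1.224, -0.288], TCP at [0.183, 0.65, 0.231] pointing down, gripper open.
Joint ranges: [-3.07, 3.07], [-1.43, 2.12], [-1.02, 1.25], [-3.03, 1.67], [-3.05, -0], [-3.03, 3.03]. Speed limits (rad/s): [2.39, 2.39, 3.01, 3.14, 3.14, 3.14].

## Interface

Orientations are given as [roll, pitch, yaw] about the fixed x, y, z axes, in that order (R = Rz(yaw) Ry(pitch) Rx(roll)).
In Python, from cell import status, optics, workorder gives the robot as it stands.
- The arm moves only by the shell command python3 -m handwheel 'ROWS'. ROWS is JSON, a list of rows, each a list of 7 numbers: the shift along the world's x, y, z scaled (see below), then the turn, a rotation vector about the world's x, y, z scaled (see below), then the closure, from -1 (fully open) to 1 (shut). A call has 1 to 8 rows; each row shifts and turns the commanded pose from where the row before left it; what a row does not reach is not made up. The controller multiplies each number of a shift by 0.1 m and each number of a turn by 180 degrees. A row lasts 1/8 s, in which the tool goes at most 62.5 mm and 10.7 degrees, less where a joint would pass 70% of its speed; a pose out of reach is approached as far as the arm can. A call with a number of a shift or a turn outside -1 to 1 is refused whole. A call with a gripper value outside its range is refused whole. The fingers move at their own pace and stop on an object; the grip force is fixed at half the most. Time passes only in rows, so rows that do not move let the fingers close. It gives the time, the measured TCP pose, the force, the opening and the grip force at its end, in the units of the state.
- status.observe(): the state, without advancing time (a new reading comes with each control period).
- optics.camera(name): name is "scene" or "top"; returns the picture (384x512x3 uint8, red, green, blue); there is no depth.
- optics.get_calibration(name): a dict with "fx", "fy", "cx", "cy" (pixels), "world_from_camera" (4x4, takes a point from camera to world coordinates). Camera axes: x right, y down, z forward; pixel columns grow to the right and rows downward; lengths in m; the calibration is good to about 2 mm. A picture is of the moment at which its call begins. get_calibration takes no time and is no camera call.
- workorder.hand_in(): hands the job in; it is judged then, once.
The state is a dict: "time_s": time; "joint_positions": joint angles; "dq": joint speeds; "tau": joint torques, N m; "tcp_pos": TCP position; "tcp_rot": TCP orientation; "force": force on the tool from outside, world axes, zero at the start; "ft_torque": the same for the moment, N m; "gripper_width": opening from 0.0 (shut) to 1.0 (fully open); "gripper_force": force on a finger pad.
Only numpy, scipy, OpenCV 4.12 (cv2) and the standard library are available. Lean on these libraries where they do the work, as an engineer would, in place of code of your own. Each camera call takes 0.05 s, during which the arm holds its last target. There are 200 camera calls.

## Task

Take the sprung handle of the solar panel stand by its yellow grip, raise the panel from its near rest until the black pointer stands at the red mark, and keep it balanced there for at least 5 seconds. Then ease the panel over onto its far rest and let go of the handle. Steer by the handle only, do not touch the panel, do everything gently so that the panel never swings fast or slams onto a rest, and leave the lanterns, mug and comb where they are.

Things in the scene. Friction and masses are not known exactly. Their poses are not given: they have to be found in the camera images.
- stand: Grey fixed tilt stand, base cross 460 by 460 mm, 14 mm thick; origin at the centre of its underside, on the ledge. Its x axis points from the near rest to the far rest (away from the robot, within about 0.2 rad), y along the axle, z up. The axle runs along y, 150 mm above the origin. The handle is on the -y side, the dial on the +y side.
- panel (a joint): Tilt of the solar panel about the axle, rad: 0 level, positive leaning to the far side (far edge down). Rests stop it at -0.5 (near rest, the start) and +0.5 (far rest). It is top-heavy and falls to a rest by itself, in 0.33 s time constant with the handle loose. Damping 0.008 N m s/rad, hardly any friction. Gentle means well under 0.6 rad/s.
- handle (a joint): Angle of the handle relative to the panel, rad, positive to the far side, range -1.3 to 1.3; handle's lean from upright = joint panel + joint handle. Only a torsion spring, 0.20 N m/rad (damping 0.004), joins them: panel torque = 0.20 x handle. Balance: 0.20 x handle = -0.29 x sin(panel). With the handle held still the panel still falls (0.5 to 0.8 s): correct continually.
- pointer_tip (a point): Tip of the black pointer, upright when the panel is level, 160 mm from the axle at y = +176 mm of the stand's frame.
- mark_tip (a point): The point of the red mark on the white dial beside the pointer, 160 mm from the axle; pointer_tip coincides with it at the wanted tilt.
- mark (a joint): Where the red mark stands on the dial, rad, in the same sense as joint panel: the tilt to be set and kept. It stays where it is.
- lantern_a: Green solar lantern, 90 mm across, 153 mm tall, loose, origin at its foot; bystander.
- lantern_b: Second green solar lantern, same.
- mug: Stainless steel mug, 80 mm across, 85 mm tall, loose; bystander.
- comb: Red plastic comb, 170 by 40 by 6 mm, lying loose; bystander.
- panel_centre (a point): Dark blue solar panel, aluminium frame, 440 (x) by 260 (y) by 22 mm, black pointer on its +y side, orange clip; not to be touched. This point is its middle, 26 mm above the axle at tilt 0. All that tilts: nominally 1.6 kg, inertia about the axle 0.032 kg m2, toppling torque 0.29 N m x sin(tilt); the real panel is up to 15 percent lighter or heavier (both change alike).
- grip (a point): Middle of the yellow grip: a round bar, 26 mm across, 75 mm long, lying along the stand's y, held at its inner end by the handle's 10 mm rod. It lies 120 mm from the axle, straight above it at lean 0, at y = -285 mm of the stand's frame (bar from -250 to -325; the panel's side is at -130), and moves on a circle about the axle. The handle weighs 50 g.

How it is judged:
By the outcome, as a careful person would: the job done as asked, in the order asked, and still so for the second after the job is handed in, with the robot touching nothing.
It also fails if it takes over 64 s, if anything falls off the work surface, if the arm or the gripper's body presses on something with over 40 N, if the wrist force passes 120 N, or if a joint passes its speed limit or range.

## Working session

There is one attempt and no reset: what is moved stays moved. The work goes in short steps, Python scripts to look and compute and a shell command to move; the robot and the scene stay as the last step left them, time stands still between calls to the robot, and variables do not carry over. Pictures are saved under pics/ and viewed, at most 10 in all, crops included, and the job is handed in when it is done.

```bash
ls; mkdir -p pics; python3 - <<'E'
from cell import status, optics
import cv2
s=status.observe(); print(s)
for n in("scene","top"):
    cv2.imwrite(f"pics/{n}0.png",optics.camera(n)[:,:,::-1]); print(n,optics.get_calibration(n))
E
```

```text
pics
{'time_s': 0.0, 'joint_positions': array([ 1.58507130e+00,  3.59374319e-01,  1.10509875e-02, -3.35724450e-04,
       -1.22408482e+00, -2.88114564e-01]), 'dq': array([ 0.00117025, -0.00033571,  0.00126839, -0.00079169,  0.00073868,
        0.00136134]), 'tau': array([ 2.08868296e-03, -5.83323634e+01,  2.93421882e+01,  6.93686172e+00,
       -5.92401833e-03,  9.99572222e-06]), 'tcp_pos': array([0.18243112, 0.64938158, 0.23037097]), 'tcp_rot': array([ 3.13995758e+00, -1.55442398e-04, -2.73953801e-01]), 'force': array([ 0.00837395, -0.01876569,  0.3300341 ]), 'ft_torque': array([ 0.02733254, -0.01030023, -0.02743537]), 'gripper_force': 0.0, 'gripper_width': 0.9947886945968327}
scene {'fx': 448.4368047791785, 'fy': 448.4368047791785, 'cx': 252.3228563313839, 'cy': 190.63449131271852, 'world_from_camera': array([[-0.80483618,  0.4455607 , -0.39206426,  1.22992825],
       [ 0.59349256,  0.6016508 , -0.53458666,  0.93257778],
       [-0.00230503, -0.66294191, -0.74866729,  1.48781954],
       [ 0.        ,  0.        ,  0.        ,  1.        ]])}
top {'fx': 360.5433040572507, 'fy': 360.5433040572507, 'cx': 254.71709370238128, 'cy': 189.59440771991945, 'world_from_camera': array([[-0.00499941, -0.99819518,  0.05984468,  0.44650025],
       [-0.99990882,  0.00574077,  0.0122225 ,  0.02766404],
       [-0.01254399, -0.05977812, -0.99813287,  1.61852352],
       [ 0.        ,  0.        ,  0.        ,  1.        ]])}
```

View pics/scene0.png

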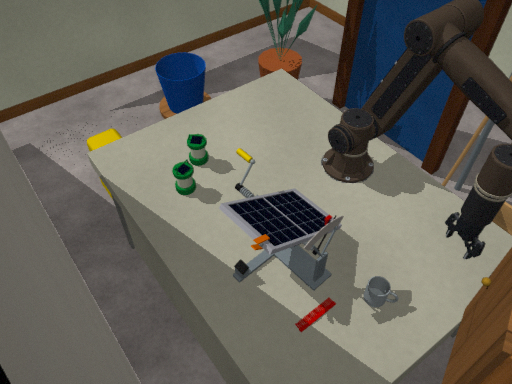

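View pics/top0.png

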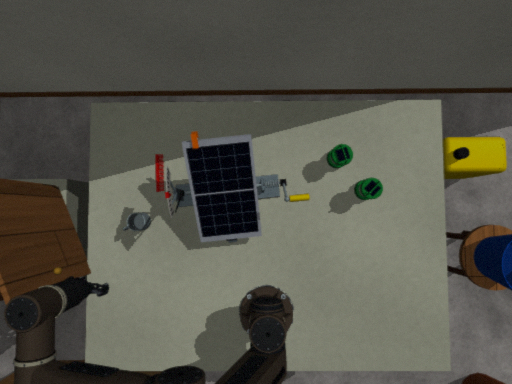

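The top view shows the panel centred near (222,190), the yellow grip from (288,198) to (310,197), and the lanterns at (340,155) and (369,188). In the scene view the dial is near (325,235) with the red mark near (328,218), and the grip is near (244,155). I'll zoom in on both.

```bash
python3 - <<'E'
import cv2
a=cv2.imread("pics/scene0.png")[140:290,200:350]; b=cv2.imread("pics/top0.png")[125:250,150:320]
cv2.imwrite("pics/s1.png",cv2.resize(a,None,fx=4,fy=4,interpolation=cv2.INTER_CUBIC))
cv2.imwrite("pics/t1.png",cv2.resize(b,None,fx=4.5,fy=4.5,interpolation=cv2.INTER_CUBIC))
E
```

```text
(no output)
```

View pics/s1.png

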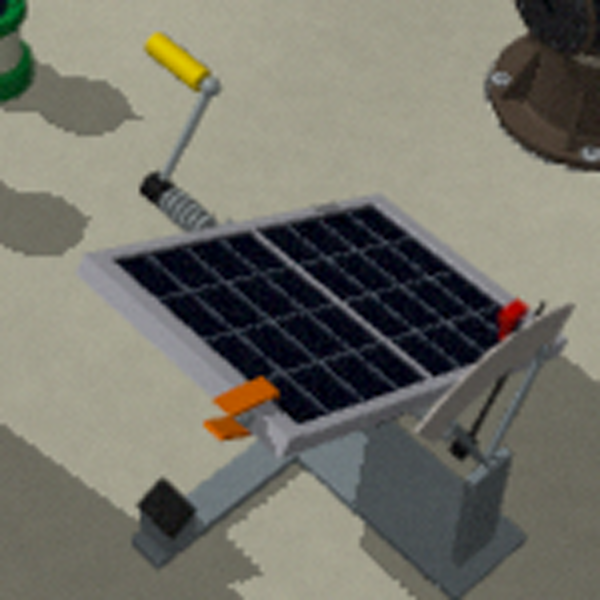

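View pics/t1.png

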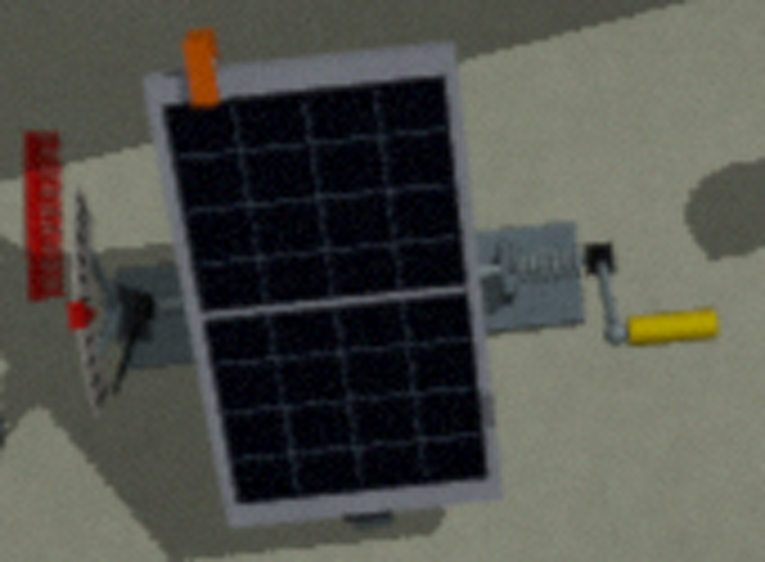

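Scene crop: the panel's far handle-side corner is at about (85,257), the pointer tip at (543,303) above the dial edge, and the red mark at (512,318). Top crop: the panel corners are at (148,77), (455,45), (500,495) and (232,524), the pointer tip at (118,390), and the mark at (80,315). Next I'll fit the stand pose to these.

```bash
cat >geo.py <<'E'
import numpy as np
from cell import status, optics
from scipy.optimize import least_squares
CAL={n:optics.get_calibration(n) for n in("scene","top")}
def proj(n,p):
    c=CAL[n];T=np.linalg.inv(c["world_from_camera"]);q=T[:3,:3]@p+T[:3,3]
    return np.array([c["fx"]*q[0]/q[2]+c["cx"],c["fy"]*q[1]/q[2]+c["cy"]])
def pt(P,x,y,r,a):  # point at x along, r up, in frame tilted a about axle
    ca,sa=np.cos(a),np.sin(a)
    X=x*ca+r*sa; Z=.15-x*sa+r*ca; c,s=np.cos(P[2]),np.sin(P[2])
    return np.array([P[0]+c*X-s*y,P[1]+s*X+c*y,P[3]+Z])
E
cat >fit.py <<'E'
from geo import *
S=lambda u,v:(200+u/4-.4,140+v/4-.4); T=lambda u,v:(150+u/4.5-.4,125+v/4.5-.4)
obs=[("top",T(148,77),.22,.13,.037,'p'),("top",T(455,45),.22,-.13,.037,'p'),("top",T(500,495),-.22,-.13,.037,'p'),("top",T(232,524),-.22,.13,.037,'p'),
("scene",S(85,257),.22,-.13,.037,'p'),("scene",S(378,197),-.22,-.13,.037,'p'),("scene",S(283,435),.22,.13,.037,'p'),
("top",T(628,328),0,-.25,.12,'h'),("top",T(717,323),0,-.325,.12,'h'),("scene",S(204,78),0,-.25,.12,'h'),("scene",S(154,44),0,-.325,.12,'h'),
("top",T(118,390),0,.176,.16,'p'),("scene",S(543,303),0,.176,.16,'p'),
("top",T(80,315),0,.19,.16,'m'),("scene",S(512,318),0,.19,.16,'m')]
def res(P,sep=False):
    A=dict(p=P[4],h=P[5],m=P[6])
    r=[proj(n,pt(P,x,y,rr,A[k]))-uv for n,uv,x,y,rr,k in obs]
    return r if sep else np.r_[np.ravel(r),(P[4]+.5)*100,P[3]*300]
f=least_squares(res,[.5,.1,0,0,-.5,-.5,0],loss="soft_l1")
print(f.x.round(4)); 
for o,r in zip(obs,res(f.x,True)):print(o[0],o[2:],r.round(1))
np.save("P.npy",f.x)
P=f.x; print("grip",pt(P,0,-.2875,.12,P[5]))
E
python3 fit.py
```

```text
[ 0.5424  0.1698  0.0953  0.0043 -0.5036 -0.6469 -0.1269]
top (0.22, 0.13, 0.037, 'p') [-1.1  0.6]
top (0.22, -0.13, 0.037, 'p') [0.2 0.6]
top (-0.22, -0.13, 0.037, 'p') [0.4 0.5]
top (-0.22, 0.13, 0.037, 'p') [-1.   0.2]
scene (0.22, -0.13, 0.037, 'p') [-1.2 -1.1]
scene (-0.22, -0.13, 0.037, 'p') [-0.5 -0.6]
scene (0.22, 0.13, 0.037, 'p') [0.8 0.8]
top (0, -0.25, 0.12, 'h') [-0.  1.]
top (0, -0.325, 0.12, 'h') [-0.1  0.1]
scene (0, -0.25, 0.12, 'h') [-0.7  0.9]
scene (0, -0.325, 0.12, 'h') [-0.6 -0.4]
top (0, 0.176, 0.16, 'p') [-0.9 -0.3]
scene (0, 0.176, 0.16, 'p') [-0.8  0.4]
top (0, 0.19, 0.16, 'm') [1.2 1.2]
scene (0, 0.19, 0.16, 'm') [-0.6  4.8]
grip [ 0.49771681 -0.12332006  0.25007817]
```

```bash
cat >est.py <<'E'
from geo import *
import cv2
P=np.load("P.npy"); L,W,ZC=.203,.117,.037
def dark(im):
    g=im.astype(np.float32).max(2); return np.clip((115-g)/50,0,1)   # dark cells 1, frame 0
def mask(th,d,sz=(L,W),n="scene"):
    q=np.array([proj(n,pt(P,x,y,ZC,th)) for x,y in((sz[0],sz[1]),(sz[0],-sz[1]),(-sz[0],-sz[1]),(-sz[0],sz[1]))])+d
    c=(q.max(0)+q.min(0))/2
    big=np.zeros((384*4,512*4),np.uint8); cv2.fillPoly(big,[np.round((q+.5)*4*16-8).astype(np.int32)],255,shift=4)
    return cv2.resize(big,(512,384),interpolation=cv2.INTER_AREA)/255.,q
def cost(D,th,d=(0,0),sz=(L,W)):
    m,q=mask(th,d,sz); k=cv2.dilate((m>0).astype(np.uint8),np.ones((9,9)))>0
    return ((D-m)[k]**2).sum()+.3*(m*(1-D)).sum()
E
python3 - <<'E'
from est import *
from scipy.optimize import minimize
im=cv2.imread("pics/scene0.png")[:,:,::-1]
g=im.max(2)
print(g[150:260:6,265:300:5]); print(im[200,250],im[210,240])
D=dark(im)
f=minimize(lambda v:cost(D,-.5,v[:2],v[2:]),[0,0,.2,.117],method="Nelder-Mead",options=dict(initial_simplex=np.array([0,0,.2,.117])+np.vstack([np.zeros(4),np.diag([1.5,1.5,.006,.006])])))
print(f.x,f.fun)
for t in np.arange(-.56,-.43,.02):print(round(t,2),round(cost(D,t,f.x[:2],f.x[2:]),1))
# red mark
C={}
for n in("scene","top"):
    a=cv2.imread(f"pics/{n}0.png")[:,:,::-1].astype(int)
    m=(a[...,0]>110)&(a[...,1]<70)&(a[...,2]<70)
    k,lab,st,ce=cv2.connectedComponentsWithStats(m.astype(np.uint8))
    e=proj(n,pt(P,0,.19,.165,-.13)); i=1+np.argmin(np.hypot(*(ce[1:]-e).T)); C[n]=ce[i]; print(n,e,ce[i],st[i])
r=least_squares(lambda v:np.r_[[*(proj("scene",pt(P,0,v[1],v[2],v[0]))-C["scene"]),*(proj("top",pt(P,0,v[1],v[2],v[0]))-C["top"])],(v[1]-.185)*50,(v[2]-.168)*50],[-.1,.18,.165]);print(r.x,r.fun)
E
```

```text
[[161 161 162 160 156 161 158]
 [163 161 161 163 162 159 158]
 [164 158 159 160 160 162 159]
 [161 163 161 159 161 159 157]
 [162 162 164 159 161 159 160]
 [160 161 159 161 161 165 163]
 [166 166 162 159 161 162 159]
 [161 164 143  99  93  30 128]
 [ 68  18  15  19  23  12  21]
 [ 26 107  25  61  21  37  18]
 [ 19  20  22  25  21  21  21]
 [ 18  22  65  61 117  27  34]
 [ 21  66  24  36  22  30  23]
 [ 64  23  23  22  57  30  17]
 [162  36  28  18  39  23  60]
 [117  10  13  16  26  77 135]
 [107 136 133 139  90  87  78]
 [125 146  86 126 127 117  81]
 [124  83 160 129 123  84  84]]
[47 47 54] [13 15 23]
[0.36830184 0.31957604 0.19287361 0.11681874] 279.09730007462383
-0.56 584.0
-0.54 472.9
-0.52 359.4
-0.5 279.1
-0.48 382.4
-0.46 549.0
-0.44 706.1
scene [327.46125882 222.78429962] [325.  223.5] [325 223   1   2   2]
top [168.24242632 196.01474532] [166.28571429 194.71428571] [165 192   4   6  21]
[-0.07651856  0.1914902   0.16926696] [ 1.25920945 -0.02937011  0.98554628 -1.04644057  0.32450996  0.0633478 ]
```

```bash
for r in '[[0.15,-0.5,0.3,0,0,-0.05,-1],[0.15,-0.5,0.3,0,0,-0.05,-1],[0.25,-0.5,0.3,0,0,-0.05,-1],[0.25,-0.5,0.3,0,0,-0.05,-1],[0.25,-0.5,0.3,0,0,-0.05,-1],[0.25,-0.5,0.3,0,0,-0.05,-1],[0.25,-0.5,0.2,0,0,-0.05,-1],[0.25,-0.5,0,0,0,-0.03,-1]]'; do :; done; python3 -m handwheel '[[0.15,-0.5,0.3,0,0,-0.05,-1],[0.15,-0.5,0.3,0,0,-0.05,-1],[0.25,-0.5,0.3,0,0,-0.05,-1],[0.25,-0.5,0.3,0,0,-0.05,-1],[0.25,-0.5,0.3,0,0,-0.05,-1],[0.25,-0.5,0.3,0,0,-0.05,-1],[0.25,-0.5,0.2,0,0,-0.05,-1],[0.25,-0.5,0,0,0,-0.03,-1]]'
```

```text
time_s: 1.1
tcp_pos: [0.3617, 0.2514, 0.4312]
tcp_rot: [-3.14, 0.002, -1.471]
force: [1.5, 1.3, -0.8]
gripper_width: 1.003
gripper_force: 0.0
```

```bash
cat >plan.py <<'E'
from geo import *
from scipy.spatial.transform import Rotation as R
P=np.load("P.npy"); psi=P[2]
def Rt(phi): return R.from_euler('z',psi)*R.from_euler('y',phi)*R.from_euler('z',-psi)*R.from_euler('xyz',[np.pi,0,psi-np.pi/2])
def pose(lean,phi,back=0,yg=-.290,r=.12):
    Q=Rt(phi); return pt(P,0,yg,r,lean)+Q.apply([0,0,.019-back]),Q
def delta(tp,tq):
    s=status.observe(); q=R.from_euler('xyz',s["tcp_rot"])
    return ((tp-s["tcp_pos"])/.1).round(3),((tq*q.inv()).as_rotvec()/np.pi).round(4)
E
python3 - <<'E'
from plan import *
for b in(.12,0): print(delta(*pose(P[5],-.5,b)))
import cv2
C={}
for n in("scene","top"):
    a=cv2.imread(f"pics/{n}0.png")[:,:,::-1].astype(float)
    w=np.clip(a[...,0]-1.7*np.maximum(a[...,1],a[...,2])-5,0,None)
    e=np.array([327.5,220] if n=="scene" else [166.5,194.5])
    v,u=np.mgrid[:384,:512]; w=w*((abs(u-e[0])<7)&(abs(v-e[1])<(8 if n=="scene" else 4)))
    C[n]=np.array([(w*u).sum(),(w*v).sum()])/w.sum(); print(n,C[n]); 
    if n=="scene":print(w[210:230,320:336].astype(int))
r=least_squares(lambda v:np.r_[[*(proj("scene",pt(P,0,v[1],v[2],v[0]))-C["scene"]),*(proj("top",pt(P,0,v[1],v[2],v[0]))-C["top"])],(v[1]-.185)*50,(v[2]-.168)*50],[-.1,.18,.165]);print(r.x,r.fun)
E
```

```text
(array([ 0.881, -3.818, -0.925]), array([ 0.0147, -0.1578, -0.0016]))
(array([ 1.453, -3.763, -1.978]), array([ 0.0147, -0.1578, -0.0016]))
scene [327.21860632 218.43097116]
[[  0   0   0   0   0   0   0   0   0   0   0   0   0   0   0   0]
 [  0   0   0   0   0   0   0   0   0   0   0   0   0   0   0   0]
 [  0   0   0   0   0   0   0   0   0   0   0   0   0   0   0   0]
 [  0   0   0   0   0   0   0   0   0   0   0   0   0   0   0   0]
 [  0   0   0   0   0   0   0   0   0   0   0   0   0   0   0   0]
 [  0   0   0   0   0   0   0   0  53  86   8   0   0   0   0   0]
 [  0   0   0   0   0   0   1 101 161 161 117  35   0   0   0   0]
 [  0   0   0   0   0  59 115 162 160 160 132  31   0   0   0   0]
 [  0   0   0   0  27 114 143 145 156 106  59   0   0   0   0   0]
 [  0   0   0   0  27  89  99 131 102  50   0   0   0   0   0   0]
 [  0   0   0   0  22  88 102 105  73   0   0   0   0   0   0   0]
 [  0   0   0   0   0  65  94  64  43   0   0   0   0   0   0   0]
 [  0   0   0   0   0  73  65  70   0   0   0   0   0   0   0   0]
 [  0   0   0   0   8 106  43   0   0   0   0   0   0   0   0   0]
 [  0   0   0   0   9  54   0   0   0   0   0   0   0   0   0   0]
 [  0   0   0   0   0   0   0   0   0   0   0   0   0   0   0   0]
 [  0   0   0   0   0   0   0   0   0   0   0   0   0   0   0   0]
 [  0   0   0   0   0   0   0   0   0   0   0   0   0   0   0   0]
 [  0   0   0   0   0   0   0   0   0   0   0   0   0   0   0   0]
 [  0   0   0   0   0   0   0   0   0   0   0   0   0   0   0   0]]
top [166.98432557 194.52219346]
[-0.09493998  0.18796432  0.18770235] [-0.09015663  0.19379601  0.09346251  0.15547685  0.14821607  0.98511744]
```

```bash
python3 -m handwheel '[[0.11,-0.48,0,0.005,-0.05,0,-1],[0.11,-0.48,0,0.005,-0.05,0,-1],[0.11,-0.48,0,0.005,-0.05,0,-1],[0.11,-0.48,0,0,-0.008,-0.0016,-1],[0.11,-0.48,-0.2,0,0,0,-1],[0.11,-0.48,-0.25,0,0,0,-1],[0.11,-0.48,-0.25,0,0,0,-1],[0.11,-0.46,-0.225,0,0,0,-1]]'; python3 -m handwheel '[[0,0,0,0,0,0,-1],[0,0,0,0,0,0,-1]]'; python3 - <<'E'
from plan import *
for b in(.12,0): print(delta(*pose(P[5],-.5,b)))
E
```

```text
time_s: 2.1
tcp_pos: [0.4469, -0.122, 0.3409]
tcp_rot: [-2.643, -0.004, -1.472]
force: [1.2, 1.3, -0.4]
gripper_width: 0.998
gripper_force: 0.0
time_s: 2.35
tcp_pos: [0.447, -0.1209, 0.3409]
tcp_rot: [-2.646, -0.004, -1.475]
force: [-0.2, 0.1, -0.3]
gripper_width: 1.004
gripper_force: 0.0
(array([ 0.027, -0.095, -0.022]), array([ 0.0014, -0.0013, -0.0003]))
(array([ 0.6  , -0.04 , -1.075]), array([ 0.0014, -0.0013, -0.0003]))
```

```bash
python3 -m handwheel '[[0.1,-0.01,-0.18,0,0,0,-1],[0.1,-0.01,-0.18,0,0,0,-1],[0.1,-0.01,-0.18,0,0,0,-1],[0.1,-0.01,-0.18,0,0,0,-1],[0.1,0,-0.18,0,0,0,-1],[0.1,0,-0.175,0,0,0,-1],[0,0,0,0,0,0,-1]]'; python3 - <<'E'
from plan import *
import cv2
print(delta(*pose(P[5],-.5,0)),status.observe()["ft_torque"])
a=optics.camera("scene")[:,:,::-1];b=optics.camera("top")[:,:,::-1]
cv2.imwrite("pics/g.png",np.hstack([cv2.resize(a[105:205,190:290],(400,400)),cv2.resize(b[145:245,240:340],(400,400))]))
E
```

```text
time_s: 3.22
tcp_pos: [0.5074, -0.1215, 0.2328]
tcp_rot: [-2.647, -0.004, -1.467]
force: [0.6, -0.2, 0.8]
gripper_width: 1.005
gripper_force: 0.0
(array([-0.004, -0.035,  0.006]), array([ 0.0015, -0.0017, -0.0026])) [-0.12896237  1.54120519  0.05274547]
```

View pics/g.png

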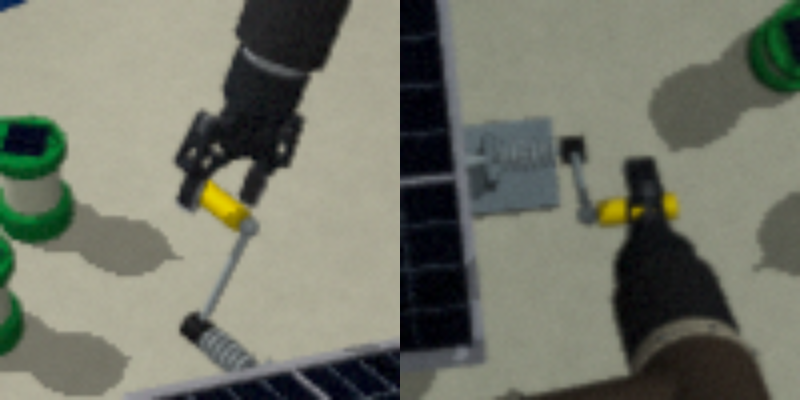

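The fingers straddle the bar near its middle in both views, so I'll close the gripper.

```bash
python3 -m handwheel '[[0,0,0,0,0,0,0],[0,0,0,0,0,0,0.4],[0,0,0,0,0,0,1],[0,0,0,0,0,0,1],[0,0,0,0,0,0,1],[0,0,0,0,0,0,1]]'; python3 - <<'E'
from est import *
s=status.observe();print(s["force"],s["ft_torque"],s["tcp_pos"])
D=dark(optics.camera("scene"))
for t in np.arange(-.54,-.45,.01):print(round(t,2),round(cost(D,t,(.368,.32),(.1929,.1168)),1))
E
```

```text
time_s: 4.08
tcp_pos: [0.5073, -0.1243, 0.2342]
tcp_rot: [-2.644, -0.004, -1.472]
force: [-3.8, 1.4, 5.6]
gripper_width: 0.282
gripper_force: 58.4
[-3.79983587  1.37643324  5.62719817] [0.42585626 2.00424728 0.35547757] [ 0.50732793 -0.12428016  0.23417276]
-0.54 475.7
-0.53 419.6
-0.52 361.7
-0.51 310.3
-0.5 276.7
-0.49 309.1
-0.48 371.6
-0.47 444.9
-0.46 534.8
-0.45 599.0
```

```bash
cat >look.py <<'E'
# usage: look.py executed(0/1) target rate nrows   -> measures, filters, proposes rows
import sys,json,os
from est import *
from plan import R,psi
from scipy.optimize import minimize_scalar
ex,tgt,rate,nr=int(sys.argv[1]),float(sys.argv[2]),float(sys.argv[3]),int(sys.argv[4])
ydir=np.array([-np.sin(psi),np.cos(psi),0]); A0=pt(P,0,-.29,0,0); DT=.0125
def lean(s):
    g=s["tcp_pos"]-R.from_euler('xyz',s["tcp_rot"]).apply([0,0,.019])-A0
    return float(np.arctan2(g@np.array([np.cos(psi),np.sin(psi),0]),g[2]))
def step(th,w,m,b,l,ld,dt=DT):
    a=(.29*m*np.sin(th)-.008*w+.2*(l+b-th)+.004*(ld-w))/(.032*m)
    w=w+a*dt; th=th+w*dt; hit=((th<-.5)&(w<0))|((th>.5)&(w>0))
    return np.clip(th,-.5,.5),np.where(hit,0,w)
s=status.observe(); t=s["time_s"]; l=lean(s)
D=dark(optics.camera("scene"))
f=lambda th:cost(D,th,(.368,.32),(.1929,.1168))
g=np.arange(-.6,.601,.04); i=g[np.argmin([f(x) for x in g])]
g=np.arange(i-.04,i+.0401,.005); c=np.array([f(x) for x in g]); k=c<c.min()+150
q=minimize_scalar(lambda x:np.sum((c[k]-np.polyval(np.polyfit(abs(g[k]-x),c[k],1),abs(g[k]-x)))**2),bounds=(g[c.argmin()]-.008,g[c.argmin()]+.008),method="bounded")
z=q.x; s2=status.observe(); l2=lean(s2); rng=np.random.default_rng(int(t*1000))
if os.path.exists("st.json"):
    S=json.load(open("st.json")); X=np.load("X.npy")
    if ex: S["lc"]+=sum(S["d"]); S["c"]=list(np.array(S["c"])+np.sum(S["rows"],0)[:3]*.1)
    prof=np.r_[0,np.cumsum(S["d"])] if ex else np.array([0.,0]); n=max(1,round((t-S["t"])/DT)); dt=(t-S["t"])/n
    xs=np.linspace(0,len(prof)-1,n+1); L=S["l"]+np.interp(xs,range(len(prof)),prof); L+=np.linspace(0,l-L[-1],n+1)
    for j in range(n):
        X[1]+=rng.normal(0,.15*dt**.5*.3,X.shape[1]); X[0],X[1]=step(X[0],X[1],X[2],X[3],L[j],(L[j+1]-L[j])/dt,dt)
    pred=X[0].mean()
    wt=np.exp(-.5*((X[0]-z)/.006)**2)+1e-12; wt/=wt.sum(); X=X[:,rng.choice(X.shape[1],X.shape[1],p=wt)]
    X[0]+=rng.normal(0,.0015,X.shape[1]);X[1]+=rng.normal(0,.006,X.shape[1]);X[2]+=rng.normal(0,.004,X.shape[1]);X[3]+=rng.normal(0,.0015,X.shape[1]);X[2]=np.clip(X[2],.84,1.16)
else:
    N=3000;X=np.array([np.full(N,-.5),np.zeros(N),rng.uniform(.85,1.15,N),rng.normal(0,.02,N)]);S=dict(c=list(s["tcp_pos"]),lc=l);pred=-.5
m0=X.mean(1)
print(f"t {t:.2f} lean {l:.3f} cmd {S['lc']:.3f} theta_meas {z:.3f} (cost {c.min():.0f}) pred {pred:.3f} est th {m0[0]:.3f} w {m0[1]:.3f} m {m0[2]:.3f} b {m0[3]:.3f} sd {X.std(1).round(3)} F {np.linalg.norm(s['force']):.1f}")
for _ in range(int(.05/DT)): X[0],X[1]=step(X[0],X[1],X[2],X[3],l2,0)
th0,w0,m,b=X.mean(1)
if len(sys.argv)>5: d=np.array(json.loads(sys.argv[5]),float)
else:
    H=14
    def roll(d):
        th,w,ll=np.array(th0),np.array(w0),l2; r=[]; ref=th0
        for j in range(H):
            for _ in range(10): th,w=step(th,w,m,b,ll,d[j]/.125); ll+=d[j]/10
            ref+=np.clip(tgt-ref,-rate*.125,rate*.125); r.append([(th-ref)*8,max(0,abs(w)-rate*1.3)*10,w*.3*(abs(ref-tgt)<.02)])
        le=.2*(ll+b-th)+.29*m*np.sin(th)
        return np.r_[np.ravel(r),np.array(d)*2,np.diff(d)*2,le*40*(abs(tgt)<.45)]
    d=least_squares(roll,np.zeros(H),bounds=(-.1,.1),max_nfev=25,diff_step=1e-3).x[:nr]
rows=[];c=np.array(S["c"]);dd=[]
for x in d:
    x=round(x,3); tr=A0+R.from_rotvec(ydir*x).apply(c-A0); sh=((tr-c)/.1).round(3); c=c+sh*.1
    rows.append([*(sh+0.),*((ydir*x/np.pi).round(4)+0.),1]); dd.append(x)
th,w,ll=np.array(th0),np.array(w0),l2
for x in dd:
    for _ in range(10): th,w=step(th,w,m,b,ll,x/.125); ll+=x/10
print("dlean",dd,"-> th %.3f w %.3f"%(th,w)); print(json.dumps(rows).replace(" ",""))
S.update(t=s2["time_s"],l=l2,d=dd,rows=rows); X=X if True else X
json.dump(S,open("st.json","w")); np.save("X.npy",X)
E
time python3 look.py 0 -0.095 0.2 8 '[0.04,0.08,0.095,0.1,0.1,0.1,0.1,0.07]'
```

```text
t 4.12 lean -0.640 cmd -0.640 theta_meas -0.500 (cost 277) pred -0.500 est th -0.500 w 0.000 m 0.999 b -0.000 sd [0.    0.    0.086 0.02 ] F 7.1
dlean [np.float64(0.04), np.float64(0.08), np.float64(0.095), np.float64(0.1), np.float64(0.1), np.float64(0.1), np.float64(0.1), np.float64(0.07)] -> th -0.500 w 0.000
[[0.032,0.003,0.024,-0.0012,0.0127,0.0,1],[0.067,0.006,0.045,-0.0024,0.0253,0.0,1],[0.084,0.008,0.046,-0.0029,0.0301,0.0,1],[0.093,0.009,0.04,-0.003,0.0317,0.0,1],[0.096,0.009,0.03,-0.003,0.0317,0.0,1],[0.099,0.009,0.021,-0.003,0.0317,0.0,1],[0.101,0.01,0.011,-0.003,0.0317,0.0,1],[0.071,0.007,0.001,-0.0021,0.0222,0.0,1]]
real	0m1.444s
user	0m1.414s
sys	0m0.113s
```

```bash
python3 -m handwheel '[[0.032,0.003,0.024,-0.0012,0.0127,0.0,1],[0.067,0.006,0.045,-0.0024,0.0253,0.0,1],[0.084,0.008,0.046,-0.0029,0.0301,0.0,1],[0.093,0.009,0.04,-0.003,0.0317,0.0,1],[0.096,0.009,0.03,-0.003,0.0317,0.0,1],[0.099,0.009,0.021,-0.003,0.0317,0.0,1],[0.101,0.01,0.011,-0.003,0.0317,0.0,1],[0.071,0.007,0.001,-0.0021,0.0222,0.0,1]]'; python3 look.py 1 -0.095 0.2 3 '[0.02,0.02,0.02]'
```

```text
time_s: 5.18
tcp_pos: [0.5731, -0.1176, 0.2544]
tcp_rot: [2.951, 0.0, -1.471]
force: [1.5, 1.2, -4.2]
gripper_width: 0.279
gripper_force: 60.5
t 5.17 lean 0.058 cmd 0.045 theta_meas -0.502 (cost 259) pred -0.500 est th -0.500 w 0.000 m 0.997 b 0.000 sd [0.001 0.006 0.087 0.02 ] F 4.6
dlean [np.float64(0.02), np.float64(0.02), np.float64(0.02)] -> th -0.500 w 0.000
[[0.02,0.002,-0.001,-0.0006,0.0063,0.0,1],[0.02,0.002,-0.001,-0.0006,0.0063,0.0,1],[0.02,0.002,-0.001,-0.0006,0.0063,0.0,1]]
```

```bash
python3 -m handwheel '[[0.02,0.002,-0.001,-0.0006,0.0063,0.0,1],[0.02,0.002,-0.001,-0.0006,0.0063,0.0,1],[0.02,0.002,-0.001,-0.0006,0.0063,0.0,1]]'; python3 look.py 1 -0.095 0.2 3 '[0.015,0.015,0.015]'
```

```text
time_s: 5.6
tcp_pos: [0.5778, -0.1171, 0.2542]
tcp_rot: [2.893, 0.001, -1.471]
force: [4.6, 0.5, -10.1]
gripper_width: 0.286
gripper_force: 60.0
t 5.60 lean 0.107 cmd 0.105 theta_meas -0.502 (cost 222) pred -0.500 est th -0.500 w 0.002 m 1.000 b -0.000 sd [0.002 0.009 0.086 0.019] F 11.1
dlean [np.float64(0.015), np.float64(0.015), np.float64(0.015)] -> th -0.500 w 0.000
[[0.015,0.001,-0.001,-0.0005,0.0048,0.0,1],[0.015,0.001,-0.002,-0.0005,0.0048,0.0,1],[0.015,0.001,-0.002,-0.0005,0.0048,0.0,1]]
```

```bash
python3 -m handwheel '[[0.015,0.001,-0.011,-0.0005,0.0048,0.0,1],[0.015,0.001,-0.012,-0.0005,0.0048,0.0,1],[0.015,0.001,-0.012,-0.0005,0.0048,0.0,1]]'; sed -i 's/A0=pt(P,0,-.29,0,0)/A0=pt(P,0,-.29,0,0)-[0,0,.003]/' look.py; python3 - <<'E'
import json;S=json.load(open("st.json"));S["c"][2]-=.003;json.dump(S,open("st.json","w"))
E
python3 look.py 1 -0.095 0.2 3 '[0.015,0.015,0.015]'
```

```text
time_s: 6.02
tcp_pos: [0.5829, -0.1169, 0.2534]
tcp_rot: [2.849, -0.001, -1.47]
force: [3.4, 5.3, 6.8]
gripper_width: 0.284
gripper_force: 61.8
t 6.03 lean 0.153 cmd 0.150 theta_meas -0.492 (cost 193) pred -0.497 est th -0.498 w 0.013 m 0.991 b -0.001 sd [0.004 0.023 0.085 0.019] F 9.2
dlean [np.float64(0.015), np.float64(0.015), np.float64(0.015)] -> th -0.500 w -0.009
[[0.015,0.001,-0.002,-0.0005,0.0048,0.0,1],[0.015,0.001,-0.002,-0.0005,0.0048,0.0,1],[0.015,0.001,-0.002,-0.0005,0.0048,0.0,1]]
```

```bash
python3 -m handwheel '[[0.015,0.001,0.003,-0.0005,0.0048,0.0,1],[0.015,0.001,0.003,-0.0005,0.0048,0.0,1]]';  sed -i 's/-\[0,0,.003\]/-[0,0,.002]/' look.py; python3 - <<'E'
import json;S=json.load(open("st.json"));S["c"][2]+=.001;S["d"]=S["d"][:2];S["rows"]=S["rows"][:2];json.dump(S,open("st.json","w"))
E
python3 look.py 1 -0.095 0.2 3
```

```text
time_s: 6.32
tcp_pos: [0.5857, -0.1165, 0.2531]
tcp_rot: [2.819, -0.0, -1.47]
force: [3.9, 4.4, -2.8]
gripper_width: 0.285
gripper_force: 60.9
t 6.33 lean 0.183 cmd 0.180 theta_meas -0.452 (cost 211) pred -0.490 est th -0.454 w 0.175 m 0.890 b 0.005 sd [0.006 0.027 0.024 0.015] F 6.6
dlean [np.float64(-0.062), np.float64(-0.033), np.float64(-0.008)] -> th -0.364 w 0.200
[[-0.062,-0.006,0.008,0.0019,-0.0196,0.0,1],[-0.033,-0.003,0.002,0.001,-0.0105,0.0,1],[-0.008,-0.001,0.0,0.0002,-0.0025,0.0,1]]
```

```bash
python3 -m handwheel '[[-0.062,-0.006,0.008,0.0019,-0.0196,0.0,1],[-0.033,-0.003,0.002,0.001,-0.0105,0.0,1],[-0.008,-0.001,0.0,0.0002,-0.0025,0.0,1]]';python3 look.py 1 -0.095 0.2 3
```

```text
time_s: 6.75
tcp_pos: [0.5749, -0.1176, 0.2543]
tcp_rot: [2.923, -0.001, -1.47]
force: [4.6, 5.4, -0.4]
gripper_width: 0.282
gripper_force: 61.4
t 6.75 lean 0.076 cmd 0.077 theta_meas -0.343 (cost 290) pred -0.365 est th -0.345 w 0.244 m 0.881 b 0.006 sd [0.006 0.026 0.021 0.015] F 7.1
dlean [np.float64(-0.013), np.float64(-0.001), np.float64(0.006)] -> th -0.254 w 0.193
[[-0.013,-0.001,0.001,0.0004,-0.0041,0.0,1],[-0.001,0.0,0.0,0.0,-0.0003,0.0,1],[0.006,0.001,0.0,-0.0002,0.0019,0.0,1]]
```

```bash
python3 -m handwheel '[[-0.013,-0.001,0.001,0.0004,-0.0041,0.0,1],[-0.001,0.0,0.0,0.0,-0.0003,0.0,1],[0.006,0.001,0.0,-0.0002,0.0019,0.0,1]]';python3 look.py 1 -0.095 0.15 3
```

```text
time_s: 7.18
tcp_pos: [0.5745, -0.1176, 0.2543]
tcp_rot: [2.929, -0.001, -1.47]
force: [3.7, 4.7, -0.2]
gripper_width: 0.285
gripper_force: 61.4
t 7.17 lean 0.072 cmd 0.069 theta_meas -0.249 (cost 305) pred -0.253 est th -0.250 w 0.207 m 0.884 b 0.009 sd [0.006 0.028 0.02  0.014] F 6.0
dlean [np.float64(-0.041), np.float64(-0.012), np.float64(0.006)] -> th -0.173 w 0.141
[[-0.041,-0.004,0.001,0.0012,-0.013,0.0,1],[-0.012,-0.001,0.0,0.0004,-0.0038,0.0,1],[0.006,0.001,0.0,-0.0002,0.0019,0.0,1]]
```

```bash
python3 -m handwheel '[[-0.041,-0.004,0.001,0.0012,-0.013,0.0,1],[-0.012,-0.001,0.0,0.0004,-0.0038,0.0,1],[0.006,0.001,0.0,-0.0002,0.0019,0.0,1]]';python3 look.py 1 -0.095 0.15 3
```

```text
time_s: 7.6
tcp_pos: [0.5696, -0.1181, 0.2544]
tcp_rot: [2.976, -0.001, -1.47]
force: [3.5, 4.3, 0.4]
gripper_width: 0.284
gripper_force: 61.6
t 7.60 lean 0.024 cmd 0.022 theta_meas -0.175 (cost 333) pred -0.173 est th -0.175 w 0.134 m 0.884 b 0.009 sd [0.006 0.028 0.02  0.012] F 5.6
dlean [np.float64(0.022), np.float64(-0.007), np.float64(-0.025)] -> th -0.122 w 0.119
[[0.022,0.002,0.0,-0.0007,0.007,0.0,1],[-0.007,-0.001,0.0,0.0002,-0.0022,0.0,1],[-0.025,-0.002,0.0,0.0008,-0.0079,0.0,1]]
```

Model and measurement agree well.

```bash
python3 -m handwheel '[[0.022,0.002,0.0,-0.0007,0.007,0.0,1],[-0.007,-0.001,0.0,0.0002,-0.0022,0.0,1],[-0.025,-0.002,0.0,0.0008,-0.0079,0.0,1]]';python3 look.py 1 -0.095 0.15 3
```

```text
time_s: 8.02
tcp_pos: [0.5693, -0.1182, 0.2544]
tcp_rot: [2.986, -0.002, -1.47]
force: [2.6, 5.2, 4.0]
gripper_width: 0.283
gripper_force: 61.7
t 8.03 lean 0.019 cmd 0.012 theta_meas -0.128 (cost 344) pred -0.121 est th -0.127 w 0.110 m 0.883 b 0.008 sd [0.006 0.026 0.017 0.008] F 7.1
dlean [np.float64(-0.011), np.float64(-0.008), np.float64(-0.001)] -> th -0.097 w 0.031
[[-0.011,-0.001,0.0,0.0003,-0.0035,0.0,1],[-0.008,-0.001,0.0,0.0002,-0.0025,0.0,1],[-0.001,0.0,0.0,0.0,-0.0003,0.0,1]]
```

```bash
sed -i 's/^D=dark(optics.camera("scene"))/IM=optics.camera("scene"); cv2.imwrite("pics\/last.png",IM[:,:,::-1]); D=dark(IM)/' look.py; python3 -m handwheel '[[-0.011,-0.001,0.0,0.0003,-0.0035,0.0,1],[-0.008,-0.001,0.0,0.0002,-0.0025,0.0,1],[-0.001,0.0,0.0,0.0,-0.0003,0.0,1]]';python3 look.py 1 -0.095 0.15 3; python3 -c "
import cv2;a=cv2.imread('pics/last.png')[195:260,290:350];cv2.imwrite('pics/m1.png',cv2.resize(a,None,fx=8,fy=8,interpolation=cv2.INTER_CUBIC))"
```

```text
time_s: 8.45
tcp_pos: [0.5668, -0.1184, 0.2544]
tcp_rot: [3.006, -0.002, -1.47]
force: [3.1, 4.4, 2.3]
gripper_width: 0.283
gripper_force: 61.6
t 8.45 lean -0.004 cmd -0.008 theta_meas -0.102 (cost 356) pred -0.096 est th -0.101 w 0.022 m 0.882 b 0.006 sd [0.006 0.026 0.017 0.007] F 5.9
dlean [np.float64(0.022), np.float64(0.009), np.float64(-0.001)] -> th -0.099 w 0.008
[[0.022,0.002,0.001,-0.0007,0.007,0.0,1],[0.009,0.001,0.0,-0.0003,0.0029,0.0,1],[-0.001,0.0,0.0,0.0,-0.0003,0.0,1]]
```

View pics/m1.png

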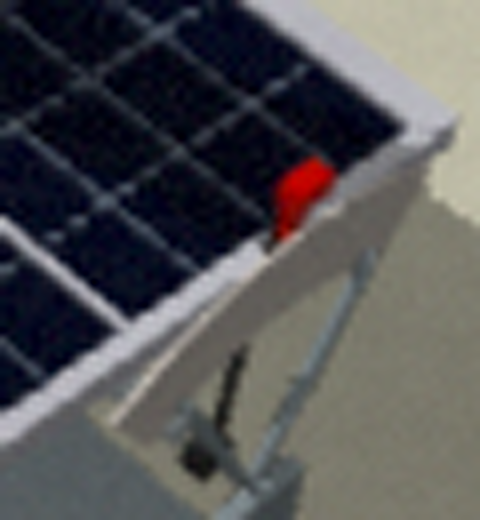

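The pointer tip is at about (271,244) in the crop, right next to the red wedge's point at about (279,243), so the tilt is very close to the mark. I'll keep correcting and check against the top view.

```bash
python3 -m handwheel '[[0.022,0.002,0.001,-0.0007,0.007,0.0,1],[0.009,0.001,0.0,-0.0003,0.0029,0.0,1],[-0.001,0.0,0.0,0.0,-0.0003,0.0,1]]';python3 look.py 1 -0.095 0.15 3; python3 -c "
import cv2
from cell import optics
a=optics.camera('top')[180:210,155:195,::-1];cv2.imwrite('pics/m2.png',cv2.resize(a,None,fx=16,fy=16,interpolation=cv2.INTER_CUBIC))
from est import *
for n in('scene','top'):
  print(n,'ptr',proj(n,pt(P,0,.176,.16,-.095)),'marktip',proj(n,pt(P,0,.188,.16,-.095)),'markcen',proj(n,pt(P,0,.188,.188,-.095)),'px/rad',(proj(n,pt(P,0,.176,.16,-.045))-proj(n,pt(P,0,.176,.16,-.095)))*20)"
```

```text
time_s: 8.88
tcp_pos: [0.5702, -0.1181, 0.2544]
tcp_rot: [2.975, -0.002, -1.47]
force: [3.8, 6.0, 2.2]
gripper_width: 0.279
gripper_force: 61.8
t 8.88 lean 0.029 cmd 0.022 theta_meas -0.103 (cost 357) pred -0.098 est th -0.103 w 0.002 m 0.882 b 0.005 sd [0.006 0.025 0.017 0.007] F 7.4
dlean [np.float64(0.004), np.float64(-0.003), np.float64(-0.006)] -> th -0.098 w 0.018
[[0.004,0.0,0.0,-0.0001,0.0013,0.0,1],[-0.003,0.0,0.0,0.0001,-0.001,0.0,1],[-0.006,-0.001,0.0,0.0002,-0.0019,0.0,1]]
scene ptr [322.84201969 222.07253939] marktip [325.56974877 224.23663479] markcen [327.15609737 218.56855433] px/rad [-32.43796688  23.76829082]
top ptr [172.22329374 193.97761081] marktip [168.94298396 194.3098466 ] markcen [167.04758741 194.68591092] px/rad [ -4.52877474 -43.79702059]
```

View pics/m2.png

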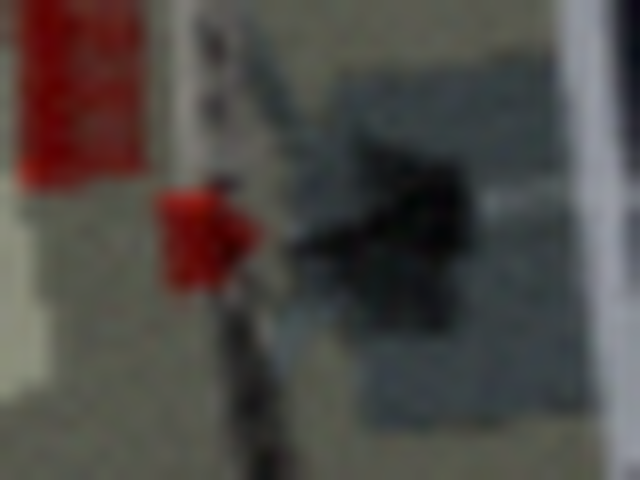

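Top crop: the mark's point is at (258,238) and the pointer tip at (295,247). Along the mark's line the pointer is about 0.7–1 px on the near side, or about 0.02 rad, so I'll set the target to -0.085.

```bash
python3 -m handwheel '[[0.004,0.0,0.0,-0.0001,0.0013,0.0,1],[-0.003,0.0,0.0,0.0001,-0.001,0.0,1],[-0.006,-0.001,0.0,0.0002,-0.0019,0.0,1]]';python3 look.py 1 -0.085 0.15 3
```

```text
time_s: 9.35
tcp_pos: [0.5695, -0.1181, 0.2544]
tcp_rot: [2.98, -0.002, -1.47]
force: [3.7, 5.2, 3.7]
gripper_width: 0.283
gripper_force: 61.8
t 9.35 lean 0.022 cmd 0.017 theta_meas -0.101 (cost 359) pred -0.097 est th -0.100 w 0.011 m 0.881 b 0.004 sd [0.006 0.025 0.018 0.006] F 7.4
dlean [np.float64(0.016), np.float64(-0.002), np.float64(-0.011)] -> th -0.092 w 0.032
[[0.016,0.002,0.0,-0.0005,0.0051,0.0,1],[-0.002,0.0,0.0,0.0001,-0.0006,0.0,1],[-0.011,-0.001,0.0,0.0003,-0.0035,0.0,1]]
```

```bash
python3 -m handwheel '[[0.016,0.002,0.0,-0.0005,0.0051,0.0,1],[-0.002,0.0,0.0,0.0001,-0.0006,0.0,1],[-0.011,-0.001,0.0,0.0003,-0.0035,0.0,1]]';python3 look.py 1 -0.085 0.15 4
```

```text
time_s: 9.78
tcp_pos: [0.57, -0.1181, 0.2544]
tcp_rot: [2.977, -0.002, -1.47]
force: [3.8, 5.5, 2.5]
gripper_width: 0.28
gripper_force: 61.8
t 9.78 lean 0.027 cmd 0.020 theta_meas -0.094 (cost 358) pred -0.091 est th -0.094 w 0.030 m 0.881 b 0.004 sd [0.006 0.024 0.018 0.006] F 7.2
dlean [np.float64(-0.009), np.float64(-0.005), np.float64(-0.0), np.float64(0.003)] -> th -0.084 w 0.003
[[-0.009,-0.001,0.0,0.0003,-0.0029,0.0,1],[-0.005,0.0,0.0,0.0002,-0.0016,0.0,1],[0.0,0.0,0.0,0.0,0.0,0.0,1],[0.003,0.0,0.0,-0.0001,0.001,0.0,1]]
```

```bash
python3 -m handwheel '[[-0.009,-0.001,0.0,0.0003,-0.0029,0.0,1],[-0.005,0.0,0.0,0.0002,-0.0016,0.0,1],[0.0,0.0,0.0,0.0,0.0,0.0,1],[0.003,0.0,0.0,-0.0001,0.001,0.0,1]]';python3 look.py 1 -0.085 0.15 4
```

```text
time_s: 10.32
tcp_pos: [0.5686, -0.1182, 0.2544]
tcp_rot: [2.988, -0.002, -1.47]
force: [3.6, 5.2, 1.4]
gripper_width: 0.282
gripper_force: 61.6
t 10.32 lean 0.014 cmd 0.009 theta_meas -0.087 (cost 358) pred -0.083 est th -0.087 w -0.005 m 0.880 b 0.003 sd [0.006 0.025 0.018 0.005] F 6.5
dlean [np.float64(0.013), np.float64(0.003), np.float64(-0.004), np.float64(-0.005)] -> th -0.087 w 0.010
[[0.013,0.001,0.0,-0.0004,0.0041,0.0,1],[0.003,0.0,0.0,-0.0001,0.001,0.0,1],[-0.004,0.0,0.0,0.0001,-0.0013,0.0,1],[-0.005,0.0,0.0,0.0002,-0.0016,0.0,1]]
```

```bash
python3 -m handwheel '[[0.013,0.001,0.0,-0.0004,0.0041,0.0,1],[0.003,0.0,0.0,-0.0001,0.001,0.0,1],[-0.004,0.0,0.0,0.0001,-0.0013,0.0,1],[-0.005,0.0,0.0,0.0002,-0.0016,0.0,1]]';python3 look.py 1 -0.085 0.15 4
```

```text
time_s: 10.88
tcp_pos: [0.5695, -0.1181, 0.2544]
tcp_rot: [2.981, -0.002, -1.47]
force: [3.8, 5.1, 1.8]
gripper_width: 0.286
gripper_force: 61.8
t 10.88 lean 0.022 cmd 0.016 theta_meas -0.085 (cost 360) pred -0.087 est th -0.086 w 0.014 m 0.880 b 0.004 sd [0.006 0.024 0.018 0.005] F 6.6
dlean [np.float64(-0.009), np.float64(-0.002), np.float64(0.003), np.float64(0.004)] -> th -0.084 w -0.008
[[-0.009,-0.001,0.0,0.0003,-0.0029,0.0,1],[-0.002,0.0,0.0,0.0001,-0.0006,0.0,1],[0.003,0.0,0.0,-0.0001,0.001,0.0,1],[0.004,0.0,0.0,-0.0001,0.0013,0.0,1]]
```

```bash
python3 -m handwheel '[[-0.009,-0.001,0.0,0.0003,-0.0029,0.0,1],[-0.002,0.0,0.0,0.0001,-0.0006,0.0,1],[0.003,0.0,0.0,-0.0001,0.001,0.0,1],[0.004,0.0,0.0,-0.0001,0.0013,0.0,1]]';python3 look.py 1 -0.085 0.15 5
```

```text
time_s: 11.42
tcp_pos: [0.569, -0.1182, 0.2544]
tcp_rot: [2.985, -0.002, -1.47]
force: [4.3, 5.1, 2.2]
gripper_width: 0.28
gripper_force: 61.6
t 11.43 lean 0.017 cmd 0.012 theta_meas -0.083 (cost 365) pred -0.083 est th -0.084 w -0.007 m 0.880 b 0.003 sd [0.006 0.024 0.018 0.005] F 7.0
dlean [np.float64(0.005), np.float64(0.002), np.float64(-0.001), np.float64(-0.002), np.float64(-0.002)] -> th -0.085 w 0.004
[[0.005,0.0,0.0,-0.0002,0.0016,0.0,1],[0.002,0.0,0.0,-0.0001,0.0006,0.0,1],[-0.001,0.0,0.0,0.0,-0.0003,0.0,1],[-0.002,0.0,0.0,0.0001,-0.0006,0.0,1],[-0.002,0.0,0.0,0.0001,-0.0006,0.0,1]]
```

```bash
python3 -m handwheel '[[0.005,0.0,0.0,-0.0002,0.0016,0.0,1],[0.002,0.0,0.0,-0.0001,0.0006,0.0,1],[-0.001,0.0,0.0,0.0,-0.0003,0.0,1],[-0.002,0.0,0.0,0.0001,-0.0006,0.0,1],[-0.002,0.0,0.0,0.0001,-0.0006,0.0,1]]';python3 look.py 1 -0.085 0.15 5
```

```text
time_s: 12.1
tcp_pos: [0.5692, -0.1182, 0.2544]
tcp_rot: [2.983, -0.002, -1.47]
force: [3.2, 5.9, 2.1]
gripper_width: 0.283
gripper_force: 61.7
t 12.10 lean 0.019 cmd 0.014 theta_meas -0.082 (cost 363) pred -0.085 est th -0.082 w 0.007 m 0.881 b 0.003 sd [0.006 0.024 0.018 0.005] F 7.1
dlean [np.float64(-0.008), np.float64(-0.0), np.float64(0.004), np.float64(0.005), np.float64(0.003)] -> th -0.084 w -0.007
[[-0.008,-0.001,0.0,0.0002,-0.0025,0.0,1],[0.0,0.0,0.0,0.0,0.0,0.0,1],[0.004,0.0,0.0,-0.0001,0.0013,0.0,1],[0.005,0.0,0.0,-0.0002,0.0016,0.0,1],[0.003,0.0,0.0,-0.0001,0.001,0.0,1]]
```

```bash
python3 -m handwheel '[[-0.008,-0.001,0.0,0.0002,-0.0025,0.0,1],[0.0,0.0,0.0,0.0,0.0,0.0,1],[0.004,0.0,0.0,-0.0001,0.0013,0.0,1],[0.005,0.0,0.0,-0.0002,0.0016,0.0,1],[0.003,0.0,0.0,-0.0001,0.001,0.0,1]]';python3 look.py 1 -0.085 0.15 4;python3 -c "
import cv2
from cell import optics
a=optics.camera('top')[182:206,160:192,::-1];a=cv2.convertScaleAbs(a,alpha=1.8);cv2.imwrite('pics/m3.png',cv2.resize(a,None,fx=24,fy=24,interpolation=cv2.INTER_CUBIC))"
```

```text
time_s: 12.78
tcp_pos: [0.5697, -0.1182, 0.2544]
tcp_rot: [2.978, -0.002, -1.47]
force: [2.9, 7.2, 2.5]
gripper_width: 0.28
gripper_force: 61.6
t 12.78 lean 0.024 cmd 0.018 theta_meas -0.083 (cost 364) pred -0.084 est th -0.083 w -0.003 m 0.881 b 0.003 sd [0.006 0.025 0.018 0.005] F 8.2
dlean [np.float64(-0.006), np.float64(-0.002), np.float64(0.001), np.float64(0.002)] -> th -0.084 w -0.005
[[-0.006,-0.001,0.0,0.0002,-0.0019,0.0,1],[-0.002,0.0,0.0,0.0001,-0.0006,0.0,1],[0.001,0.0,0.0,0.0,0.0003,0.0,1],[0.002,0.0,0.0,-0.0001,0.0006,0.0,1]]
```

View pics/m3.png

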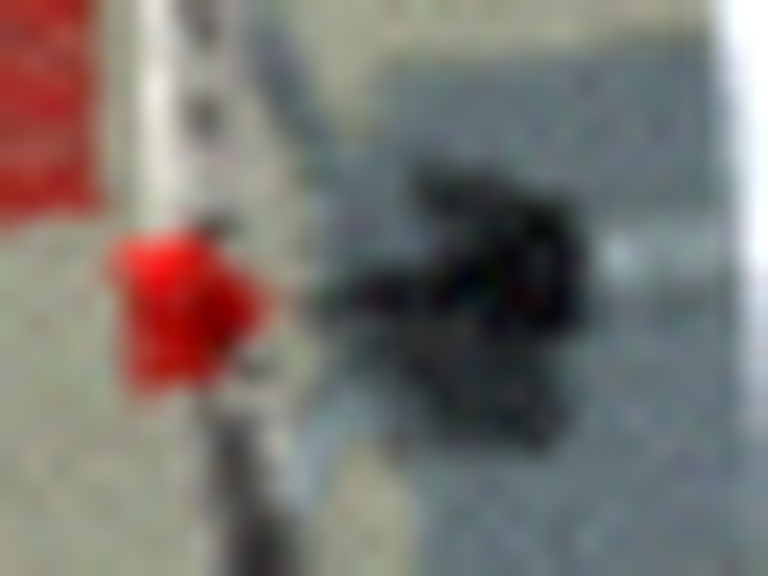

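The pointer tip at (315,303) now lines up with the mark's point at (270,302), to about 0.2 px. I'll keep holding.

```bash
python3 -m handwheel '[[-0.006,-0.001,0.0,0.0002,-0.0019,0.0,1],[-0.002,0.0,0.0,0.0001,-0.0006,0.0,1],[0.001,0.0,0.0,0.0,0.0003,0.0,1],[0.002,0.0,0.0,-0.0001,0.0006,0.0,1]]';python3 look.py 1 -0.082 0.15 5
```

```text
time_s: 13.38
tcp_pos: [0.5691, -0.1182, 0.2544]
tcp_rot: [2.983, -0.002, -1.47]
force: [4.0, 6.0, 2.1]
gripper_width: 0.284
gripper_force: 61.6
t 13.38 lean 0.019 cmd 0.013 theta_meas -0.082 (cost 367) pred -0.085 est th -0.082 w -0.003 m 0.881 b 0.003 sd [0.006 0.025 0.018 0.005] F 7.5
dlean [np.float64(0.002), np.float64(0.0), np.float64(-0.001), np.float64(-0.001), np.float64(-0.001)] -> th -0.083 w -0.001
[[0.002,0.0,0.0,-0.0001,0.0006,0.0,1],[0.0,0.0,0.0,0.0,0.0,0.0,1],[-0.001,0.0,0.0,0.0,-0.0003,0.0,1],[-0.001,0.0,0.0,0.0,-0.0003,0.0,1],[-0.001,0.0,0.0,0.0,-0.0003,0.0,1]]
```

```bash
python3 -m handwheel '[[0.002,0.0,0.0,-0.0001,0.0006,0.0,1],[0.0,0.0,0.0,0.0,0.0,0.0,1],[-0.001,0.0,0.0,0.0,-0.0003,0.0,1],[-0.001,0.0,0.0,0.0,-0.0003,0.0,1],[-0.001,0.0,0.0,0.0,-0.0003,0.0,1]]';python3 look.py 1 -0.083 0.15 5
```

```text
time_s: 14.05
tcp_pos: [0.5691, -0.1182, 0.2544]
tcp_rot: [2.984, -0.002, -1.47]
force: [4.4, 6.2, 2.0]
gripper_width: 0.281
gripper_force: 61.6
t 14.05 lean 0.018 cmd 0.012 theta_meas -0.082 (cost 364) pred -0.083 est th -0.082 w 0.000 m 0.880 b 0.003 sd [0.006 0.024 0.018 0.004] F 7.9
dlean [np.float64(0.0), np.float64(0.001), np.float64(0.001), np.float64(0.001), np.float64(0.0)] -> th -0.083 w -0.001
[[0.0,0.0,0.0,0.0,0.0,0.0,1],[0.001,0.0,0.0,0.0,0.0003,0.0,1],[0.001,0.0,0.0,0.0,0.0003,0.0,1],[0.001,0.0,0.0,0.0,0.0003,0.0,1],[0.0,0.0,0.0,0.0,0.0,0.0,1]]
```

```bash
python3 -m handwheel '[[0.0,0.0,0.0,0.0,0.0,0.0,1],[0.001,0.0,0.0,0.0,0.0003,0.0,1],[0.001,0.0,0.0,0.0,0.0003,0.0,1],[0.001,0.0,0.0,0.0,0.0003,0.0,1],[0.0,0.0,0.0,0.0,0.0,0.0,1]]';python3 look.py 1 -0.083 0.15 6
```

```text
time_s: 14.72
tcp_pos: [0.5694, -0.1182, 0.2544]
tcp_rot: [2.982, -0.002, -1.47]
force: [3.8, 6.5, 2.4]
gripper_width: 0.283
gripper_force: 61.6
t 14.72 lean 0.021 cmd 0.015 theta_meas -0.082 (cost 364) pred -0.083 est th -0.082 w 0.003 m 0.880 b 0.004 sd [0.006 0.025 0.018 0.004] F 7.9
dlean [np.float64(-0.005), np.float64(-0.001), np.float64(0.002), np.float64(0.002), np.float64(0.002), np.float64(0.0)] -> th -0.083 w -0.002
[[-0.005,0.0,0.0,0.0002,-0.0016,0.0,1],[-0.001,0.0,0.0,0.0,-0.0003,0.0,1],[0.002,0.0,0.0,-0.0001,0.0006,0.0,1],[0.002,0.0,0.0,-0.0001,0.0006,0.0,1],[0.002,0.0,0.0,-0.0001,0.0006,0.0,1],[0.0,0.0,0.0,0.0,0.0,0.0,1]]
```

```bash
python3 -m handwheel '[[-0.005,0.0,0.0,0.0002,-0.0016,0.0,1],[-0.001,0.0,0.0,0.0,-0.0003,0.0,1],[0.002,0.0,0.0,-0.0001,0.0006,0.0,1],[0.002,0.0,0.0,-0.0001,0.0006,0.0,1],[0.002,0.0,0.0,-0.0001,0.0006,0.0,1],[0.0,0.0,0.0,0.0,0.0,0.0,1]]';python3 look.py 1 -0.083 0.15 6
```

```text
time_s: 15.52
tcp_pos: [0.5694, -0.1182, 0.2544]
tcp_rot: [2.982, -0.002, -1.47]
force: [3.3, 6.2, 2.8]
gripper_width: 0.287
gripper_force: 61.6
t 15.53 lean 0.021 cmd 0.015 theta_meas -0.082 (cost 364) pred -0.083 est th -0.082 w -0.000 m 0.881 b 0.004 sd [0.006 0.025 0.018 0.004] F 7.6
dlean [np.float64(-0.003), np.float64(-0.001), np.float64(0.001), np.float64(0.001), np.float64(0.001), np.float64(0.0)] -> th -0.083 w -0.002
[[-0.003,0.0,0.0,0.0001,-0.001,0.0,1],[-0.001,0.0,0.0,0.0,-0.0003,0.0,1],[0.001,0.0,0.0,0.0,0.0003,0.0,1],[0.001,0.0,0.0,0.0,0.0003,0.0,1],[0.001,0.0,0.0,0.0,0.0003,0.0,1],[0.0,0.0,0.0,0.0,0.0,0.0,1]]
```

```bash
python3 -m handwheel '[[-0.003,0.0,0.0,0.0001,-0.001,0.0,1],[-0.001,0.0,0.0,0.0,-0.0003,0.0,1],[0.001,0.0,0.0,0.0,0.0003,0.0,1],[0.001,0.0,0.0,0.0,0.0003,0.0,1],[0.001,0.0,0.0,0.0,0.0003,0.0,1],[0.0,0.0,0.0,0.0,0.0,0.0,1]]';python3 look.py 1 0.5 0.15 4
```

```text
time_s: 16.32
tcp_pos: [0.5692, -0.1182, 0.2544]
tcp_rot: [2.983, -0.002, -1.47]
force: [3.3, 5.7, 2.5]
gripper_width: 0.282
gripper_force: 61.7
t 16.32 lean 0.020 cmd 0.014 theta_meas -0.082 (cost 365) pred -0.083 est th -0.082 w 0.000 m 0.881 b 0.004 sd [0.006 0.026 0.018 0.004] F 7.0
dlean [np.float64(0.089), np.float64(0.004), np.float64(-0.046), np.float64(-0.045)] -> th -0.024 w 0.201
[[0.09,0.009,-0.003,-0.0027,0.0282,0.0,1],[0.004,0.0,0.0,-0.0001,0.0013,0.0,1],[-0.047,-0.004,0.003,0.0014,-0.0146,0.0,1],[-0.046,-0.004,0.0,0.0014,-0.0143,0.0,1]]
```

```bash
python3 -m handwheel '[[0.09,0.009,-0.003,-0.0027,0.0282,0.0,1],[0.004,0.0,0.0,-0.0001,0.0013,0.0,1],[-0.047,-0.004,0.003,0.0014,-0.0146,0.0,1],[-0.046,-0.004,0.0,0.0014,-0.0143,0.0,1]]';python3 look.py 1 0.5 0.15 3
```

```text
time_s: 16.88
tcp_pos: [0.5679, -0.1184, 0.2548]
tcp_rot: [2.979, -0.002, -1.47]
force: [-1.3, 6.4, 7.4]
gripper_width: 0.279
gripper_force: 64.1
t 16.88 lean 0.009 cmd 0.016 theta_meas -0.034 (cost 364) pred -0.028 est th -0.034 w 0.165 m 0.881 b 0.003 sd [0.006 0.024 0.018 0.004] F 9.9
dlean [np.float64(0.003), np.float64(0.0), np.float64(-0.002)] -> th 0.030 w 0.148
[[0.003,0.0,0.0,-0.0001,0.001,0.0,1],[0.0,0.0,0.0,0.0,0.0,0.0,1],[-0.002,0.0,0.0,0.0001,-0.0006,0.0,1]]
```

```bash
python3 -m handwheel '[[0.003,0.0,0.0,-0.0001,0.001,0.0,1],[0.0,0.0,0.0,0.0,0.0,0.0,1],[-0.002,0.0,0.0,0.0001,-0.0006,0.0,1]]';python3 look.py 1 0.5 0.15 4
```

```text
time_s: 17.3
tcp_pos: [0.5679, -0.1184, 0.2548]
tcp_rot: [2.977, -0.002, -1.47]
force: [-2.9, 7.1, 8.0]
gripper_width: 0.282
gripper_force: 64.1
t 17.30 lean 0.009 cmd 0.017 theta_meas 0.027 (cost 379) pred 0.032 est th 0.028 w 0.150 m 0.880 b 0.003 sd [0.006 0.025 0.019 0.004] F 11.0
dlean [np.float64(-0.017), np.float64(-0.01), np.float64(-0.005), np.float64(-0.002)] -> th 0.112 w 0.148
[[-0.017,-0.002,0.0,0.0005,-0.0054,0.0,1],[-0.01,-0.001,0.0,0.0003,-0.0032,0.0,1],[-0.005,0.0,0.0,0.0002,-0.0016,0.0,1],[-0.002,0.0,0.0,0.0001,-0.0006,0.0,1]]
```

```bash
python3 -m handwheel '[[-0.017,-0.002,0.0,0.0005,-0.0054,0.0,1],[-0.01,-0.001,0.0,0.0003,-0.0032,0.0,1],[-0.005,0.0,0.0,0.0002,-0.0016,0.0,1],[-0.002,0.0,0.0,0.0001,-0.0006,0.0,1]]';python3 look.py 1 0.5 0.15 4
```

```text
time_s: 17.85
tcp_pos: [0.5644, -0.1188, 0.2547]
tcp_rot: [3.011, -0.002, -1.47]
force: [-1.3, 7.3, 7.3]
gripper_width: 0.282
gripper_force: 64.0
t 17.85 lean -0.025 cmd -0.017 theta_meas 0.107 (cost 399) pred 0.112 est th 0.107 w 0.138 m 0.878 b 0.002 sd [0.006 0.026 0.019 0.004] F 10.4
dlean [np.float64(0.004), np.float64(-0.003), np.float64(-0.008), np.float64(-0.009)] -> th 0.187 w 0.155
[[0.004,0.0,0.0,-0.0001,0.0013,0.0,1],[-0.003,0.0,0.0,0.0001,-0.001,0.0,1],[-0.008,-0.001,0.0,0.0002,-0.0025,0.0,1],[-0.009,-0.001,-0.001,0.0003,-0.0029,0.0,1]]
```

```bash
python3 -m handwheel '[[0.004,0.0,0.0,-0.0001,0.0013,0.0,1],[-0.003,0.0,0.0,0.0001,-0.001,0.0,1],[-0.008,-0.001,0.0,0.0002,-0.0025,0.0,1],[-0.009,-0.001,-0.001,0.0003,-0.0029,0.0,1]]';python3 look.py 1 0.5 0.15 4
```

```text
time_s: 18.4
tcp_pos: [0.5629, -0.1189, 0.2546]
tcp_rot: [3.027, -0.002, -1.47]
force: [-2.7, 8.1, 7.6]
gripper_width: 0.281
gripper_force: 64.1
t 18.40 lean -0.040 cmd -0.033 theta_meas 0.178 (cost 435) pred 0.188 est th 0.179 w 0.138 m 0.876 b 0.001 sd [0.006 0.026 0.018 0.004] F 11.4
dlean [np.float64(0.004), np.float64(-0.003), np.float64(-0.007), np.float64(-0.008)] -> th 0.259 w 0.156
[[0.004,0.0,0.0,-0.0001,0.0013,0.0,1],[-0.003,0.0,0.0,0.0001,-0.001,0.0,1],[-0.007,-0.001,0.0,0.0002,-0.0022,0.0,1],[-0.008,-0.001,-0.001,0.0002,-0.0025,0.0,1]]
```

```bash
python3 -m handwheel '[[0.004,0.0,0.0,-0.0001,0.0013,0.0,1],[-0.003,0.0,0.0,0.0001,-0.001,0.0,1],[-0.007,-0.001,0.0,0.0002,-0.0022,0.0,1],[-0.008,-0.001,-0.001,0.0002,-0.0025,0.0,1]]';python3 look.py 1 0.5 0.15 4
```

```text
time_s: 18.95
tcp_pos: [0.5614, -0.1191, 0.2545]
tcp_rot: [3.041, -0.002, -1.47]
force: [-2.7, 7.1, 8.5]
gripper_width: 0.282
gripper_force: 64.1
t 18.95 lean -0.054 cmd -0.047 theta_meas 0.253 (cost 483) pred 0.260 est th 0.253 w 0.142 m 0.872 b 0.000 sd [0.006 0.027 0.016 0.004] F 11.4
dlean [np.float64(0.0), np.float64(-0.003), np.float64(-0.006), np.float64(-0.006)] -> th 0.334 w 0.154
[[0.0,0.0,0.0,0.0,0.0,0.0,1],[-0.003,0.0,0.0,0.0001,-0.001,0.0,1],[-0.006,-0.001,0.0,0.0002,-0.0019,0.0,1],[-0.006,-0.001,-0.001,0.0002,-0.0019,0.0,1]]
```

```bash
python3 -m handwheel '[[0.0,0.0,0.0,0.0,0.0,0.0,1],[-0.003,0.0,0.0,0.0001,-0.001,0.0,1],[-0.006,-0.001,0.0,0.0002,-0.0019,0.0,1],[-0.006,-0.001,-0.001,0.0002,-0.0019,0.0,1]]';python3 look.py 1 0.5 0.13 4
```

```text
time_s: 19.5
tcp_pos: [0.5599, -0.1192, 0.2544]
tcp_rot: [3.056, -0.002, -1.47]
force: [-2.6, 7.3, 8.0]
gripper_width: 0.282
gripper_force: 64.1
t 19.50 lean -0.070 cmd -0.062 theta_meas 0.333 (cost 514) pred 0.334 est th 0.333 w 0.151 m 0.871 b 0.000 sd [0.006 0.027 0.014 0.004] F 11.1
dlean [np.float64(-0.017), np.float64(-0.006), np.float64(0.002), np.float64(0.004)] -> th 0.408 w 0.121
[[-0.017,-0.002,-0.002,0.0005,-0.0054,0.0,1],[-0.006,-0.001,-0.001,0.0002,-0.0019,0.0,1],[0.002,0.0,0.0,-0.0001,0.0006,0.0,1],[0.004,0.0,0.0,-0.0001,0.0013,0.0,1]]
```

```bash
python3 -m handwheel '[[-0.017,-0.002,-0.002,0.0005,-0.0054,0.0,1],[-0.006,-0.001,-0.001,0.0002,-0.0019,0.0,1],[0.002,0.0,0.0,-0.0001,0.0006,0.0,1],[0.004,0.0,0.0,-0.0001,0.0013,0.0,1]]';python3 look.py 1 0.5 0.09 4
```

```text
time_s: 20.05
tcp_pos: [0.5582, -0.1194, 0.2543]
tcp_rot: [3.073, -0.002, -1.47]
force: [-1.5, 7.9, 8.4]
gripper_width: 0.288
gripper_force: 64.1
t 20.05 lean -0.086 cmd -0.079 theta_meas 0.411 (cost 607) pred 0.408 est th 0.411 w 0.128 m 0.871 b 0.000 sd [0.006 0.027 0.013 0.004] F 11.6
dlean [np.float64(-0.026), np.float64(-0.007), np.float64(0.006), np.float64(0.009)] -> th 0.466 w 0.069
[[-0.026,-0.002,-0.003,0.0008,-0.0082,0.0,1],[-0.007,-0.001,-0.001,0.0002,-0.0022,0.0,1],[0.006,0.001,0.001,-0.0002,0.0019,0.0,1],[0.009,0.001,0.001,-0.0003,0.0029,0.0,1]]
```

```bash
python3 -m handwheel '[[-0.026,-0.002,-0.003,0.0008,-0.0082,0.0,1],[-0.007,-0.001,-0.001,0.0002,-0.0022,0.0,1],[0.006,0.001,0.001,-0.0002,0.0019,0.0,1],[0.009,0.001,0.001,-0.0003,0.0029,0.0,1]]';python3 look.py 1 0.5 0.08 4
```

```text
time_s: 20.6
tcp_pos: [0.5564, -0.1196, 0.254]
tcp_rot: [3.091, -0.002, -1.47]
force: [-2.9, 8.1, 8.7]
gripper_width: 0.282
gripper_force: 64.2
t 20.60 lean -0.104 cmd -0.097 theta_meas 0.471 (cost 632) pred 0.465 est th 0.471 w 0.077 m 0.872 b 0.001 sd [0.006 0.025 0.012 0.004] F 12.2
dlean [np.float64(0.0), np.float64(-0.0), np.float64(-0.0), np.float64(-0.0)] -> th 0.500 w 0.000
[[0.0,0.0,0.0,0.0,0.0,0.0,1],[0.0,0.0,0.0,0.0,0.0,0.0,1],[0.0,0.0,0.0,0.0,0.0,0.0,1],[0.0,0.0,0.0,0.0,0.0,0.0,1]]
```

```bash
python3 -m handwheel '[[0.0,0.0,0.0,0.0,0.0,0.0,1],[0.0,0.0,0.0,0.0,0.0,0.0,1],[0.0,0.0,0.0,0.0,0.0,0.0,1],[0.0,0.0,0.0,0.0,0.0,0.0,1]]';python3 look.py 1 0.5 0.08 6 '[0.01,0.01,0.01,0.02,0.03,0.04]'
```

```text
time_s: 21.15
tcp_pos: [0.5565, -0.1196, 0.2541]
tcp_rot: [3.091, -0.002, -1.47]
force: [-2.2, 7.8, 10.2]
gripper_width: 0.286
gripper_force: 64.3
t 21.15 lean -0.103 cmd -0.097 theta_meas 0.504 (cost 620) pred 0.495 est th 0.499 w 0.000 m 0.875 b 0.001 sd [0.002 0.02  0.012 0.004] F 13.0
dlean [np.float64(0.01), np.float64(0.01), np.float64(0.01), np.float64(0.02), np.float64(0.03), np.float64(0.04)] -> th 0.500 w 0.000
[[0.01,0.001,0.001,-0.0003,0.0032,0.0,1],[0.01,0.001,0.001,-0.0003,0.0032,0.0,1],[0.01,0.001,0.001,-0.0003,0.0032,0.0,1],[0.02,0.002,0.002,-0.0006,0.0063,0.0,1],[0.03,0.003,0.002,-0.0009,0.0095,0.0,1],[0.04,0.004,0.001,-0.0012,0.0127,0.0,1]]
```

The panel is resting at +0.50. Now I'll unload the spring.

```bash
python3 -m handwheel '[[0.01,0.001,0.001,-0.0003,0.0032,0.0,1],[0.01,0.001,0.001,-0.0003,0.0032,0.0,1],[0.01,0.001,0.001,-0.0003,0.0032,0.0,1],[0.02,0.002,0.002,-0.0006,0.0063,0.0,1],[0.03,0.003,0.002,-0.0009,0.0095,0.0,1],[0.04,0.004,0.001,-0.0012,0.0127,0.0,1]]';python3 look.py 1 0.5 0.08 6 '[0.05,0.06,0.06,0.06,0.05,0.03]'
```

```text
time_s: 21.95
tcp_pos: [0.5687, -0.1183, 0.2548]
tcp_rot: [2.97, -0.001, -1.47]
force: [0.4, 6.4, 6.6]
gripper_width: 0.283
gripper_force: 63.9
t 21.95 lean 0.017 cmd 0.023 theta_meas 0.503 (cost 582) pred 0.500 est th 0.500 w 0.000 m 0.875 b 0.001 sd [0.002 0.01  0.012 0.004] F 9.2
dlean [np.float64(0.05), np.float64(0.06), np.float64(0.06), np.float64(0.06), np.float64(0.05), np.float64(0.03)] -> th 0.500 w 0.000
[[0.051,0.005,-0.001,-0.0015,0.0158,0.0,1],[0.061,0.006,-0.005,-0.0018,0.019,0.0,1],[0.06,0.006,-0.008,-0.0018,0.019,0.0,1],[0.06,0.006,-0.012,-0.0018,0.019,0.0,1],[0.049,0.005,-0.013,-0.0015,0.0158,0.0,1],[0.029,0.003,-0.009,-0.0009,0.0095,0.0,1]]
```

```bash
python3 -m handwheel '[[0.051,0.005,-0.001,-0.0015,0.0158,0.0,1],[0.061,0.006,-0.005,-0.0018,0.019,0.0,1],[0.06,0.006,-0.008,-0.0018,0.019,0.0,1],[0.06,0.006,-0.012,-0.0018,0.019,0.0,1],[0.049,0.005,-0.013,-0.0015,0.0158,0.0,1],[0.029,0.003,-0.009,-0.0009,0.0095,0.0,1]]';python3 look.py 1 0.5 0.08 8 '[0.04,0.05,0.05,0.05,0.05,0.04,0.02,0]'
```

```text
time_s: 22.75
tcp_pos: [0.6004, -0.1152, 0.2499]
tcp_rot: [2.659, 0.0, -1.469]
force: [1.8, 6.8, 6.7]
gripper_width: 0.284
gripper_force: 64.0
t 22.75 lean 0.333 cmd 0.333 theta_meas 0.505 (cost 577) pred 0.500 est th 0.500 w -0.000 m 0.875 b 0.001 sd [0.001 0.006 0.013 0.005] F 9.7
dlean [np.float64(0.04), np.float64(0.05), np.float64(0.05), np.float64(0.05), np.float64(0.05), np.float64(0.04), np.float64(0.02), np.float64(0.0)] -> th 0.500 w 0.000
[[0.038,0.004,-0.013,-0.0012,0.0127,0.0,1],[0.047,0.005,-0.018,-0.0015,0.0158,0.0,1],[0.046,0.004,-0.021,-0.0015,0.0158,0.0,1],[0.045,0.004,-0.023,-0.0015,0.0158,0.0,1],[0.044,0.004,-0.025,-0.0015,0.0158,0.0,1],[0.034,0.003,-0.022,-0.0012,0.0127,0.0,1],[0.017,0.002,-0.011,-0.0006,0.0063,0.0,1],[0.0,0.0,0.0,0.0,0.0,0.0,1]]
```

```bash
python3 -m handwheel '[[0.038,0.004,-0.013,-0.0012,0.0127,0.0,1],[0.047,0.005,-0.018,-0.0015,0.0158,0.0,1],[0.046,0.004,-0.021,-0.0015,0.0158,0.0,1],[0.045,0.004,-0.023,-0.0015,0.0158,0.0,1],[0.044,0.004,-0.025,-0.0015,0.0158,0.0,1],[0.034,0.003,-0.022,-0.0012,0.0127,0.0,1],[0.017,0.002,-0.011,-0.0006,0.0063,0.0,1],[0.0,0.0,0.0,0.0,0.0,0.0,1]]';python3 look.py 1 0.5 0.08 1 '[0]'
```

```text
time_s: 23.8
tcp_pos: [0.6278, -0.1124, 0.2363]
tcp_rot: [2.361, 0.002, -1.469]
force: [4.0, 7.4, 5.7]
gripper_width: 0.28
gripper_force: 64.2
t 23.80 lean 0.633 cmd 0.633 theta_meas 0.507 (cost 657) pred 0.500 est th 0.500 w -0.000 m 0.875 b 0.001 sd [0.001 0.006 0.013 0.005] F 10.2
dlean [np.float64(0.0)] -> th 0.500 w 0.000
[[0.0,0.0,0.0,0.0,0.0,0.0,1]]
```

```bash
python3 -m handwheel '[[0,0,0,0,0,0,0.2],[0,0,0,0,0,0,-0.2],[0,0,0,0,0,0,-0.6],[0,0,0,0,0,0,-1],[0,0,0,0,0,0,-1],[0,0,0,0,0,0,-1]]'; python3 -m handwheel '[[0.07,0.007,0.07,0,0,0,-1],[0.15,0.015,0.15,0,0,0,-1],[0.2,0.02,0.2,0,0,0,-1],[0.2,0.02,0.2,0,0,0,-1],[0.2,0.02,0.2,0,0,0,-1],[0.1,0.01,0.2,0,0,0,-1],[0,0,0.2,0,0,0,-1],[0,0,0,0,0,0,-1]]'; python3 - <<'E'
from cell import optics
import cv2,numpy as np
a=optics.camera("scene");b=optics.camera("top")
cv2.imwrite("pics/end.png",np.hstack([cv2.resize(a[90:340,130:430],(400,333)),cv2.resize(b[100:290,110:400],(400,333))])[:,:,::-1])
E
```

```text
time_s: 24.6
tcp_pos: [0.6274, -0.1129, 0.2354]
tcp_rot: [2.364, 0.002, -1.471]
force: [0.5, 0.3, 0.0]
gripper_width: 1.0
gripper_force: 0.0
time_s: 25.6
tcp_pos: [0.7171, -0.1036, 0.3563]
tcp_rot: [2.364, 0.002, -1.47]
force: [-0.4, 0.0, -0.0]
gripper_width: 0.999
gripper_force: 0.0
```

View pics/end.png

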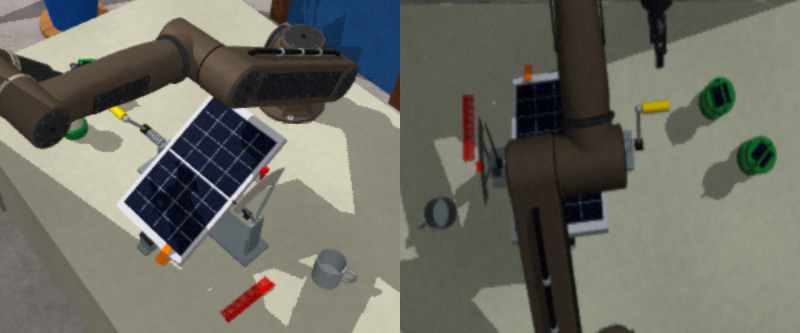

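The panel lies on its far rest, the yellow grip is free with the gripper clear of it, and the lanterns, mug and comb are where they were. I'm handing in.

```bash
python3 -m handwheel '[[0,0,0,0,0,0,-1],[0,0,0,0,0,0,-1],[0,0,0,0,0,0,-1],[0,0,0,0,0,0,-1]]'; python3 -c "
from cell import workorder
print(workorder.hand_in())"
```

```text
time_s: 26.2
tcp_pos: [0.7172, -0.1036, 0.3564]
tcp_rot: [2.365, 0.002, -1.47]
force: [0.0, 1.0, -0.9]
gripper_width: 0.998
gripper_force: 0.0
the job is handed in; nothing more can be done
None
```

The job is handed in at 26.2 s, with no verdict shown: the panel was balanced at the mark (within about 0.01 rad by camera) for about 6.5 s, then eased onto its far rest at about 0.08 rad/s, and the handle was let go.

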